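Restock a spring-pusher shelf lane with a fallen bottle

TASK

A lotion bottle lies on the packing bench. Put it away in the empty spring-pusher lane of the little shelf: lift it over the front lip, press the pusher back with it, and let it down behind the lip so that it stands upright on the lane's floor, cap up, held between lip and pusher, and let go. Do it gently: do not drop it or ram it, and leave the bottle in the other lane and everything else on the bench where it is.

Things in the scene. Friction and masses are not known exactly. Their poses are not given: they have to be found in the camera images.
- bottle_mid (a point): centre of the bottle to put away: closed, square, green, paper label, white cap; it starts lying on a flat side. 160 long: body 50 x 50 x 118 (rounded edges), neck 22 across, cap 30 across and 34 long. This point is on its axis, 80 from the base and from the cap's end. x axis: along the bottle, base to cap; z axis: up as it first lies. 150 to 310 g. Any flat side may face the lip.
- lane: the empty lane: a metal channel on the shelf deck, open above. Origin: top of its floor, mid-width, at the inner face of its front lip. x points into the lane, y to its left, z up. Lip 4 thick, top edge 40 above the floor. Channel 55 wide; side walls 4 thick, tops 30 above the floor; 236 long. Floor 44 above the bench. The deck under it is 340 wide, 40 high, its front edge 18 before the origin.
- lane_pusher (a joint): the empty lane's pusher: an upright plastic plate 44 wide, 4 thick, from 3 to 83 above the floor; a spring drives it towards the lip. 0 = rest, front face 15 behind the lip's inner face; grows in m as it is pressed back, up to 0.15. Force: 1.6 N at rest plus 0.04 N per mm. Reads 0.035 with a bottle held between lip and pusher, whose friction can hold the bottle up: press it down until it stands on the floor.
- lane_full: the other lane, the same in every measure, parallel to the empty one, 125 to 140 to its left or right (centre to centre); it already holds a bottle and is to be left alone. Origin and axes as for the empty lane.
- stocked_mid (a point): centre (80 above its base) of the bottle that stands, cap up, in the other lane: same size and look as the lying one; leave it alone.
- jar_a: bystander: a white jar 76 across and 50 high; origin at the centre of its underside
- jar_b: bystander: a second such jar
- tape: bystander: a roll of packing tape lying flat, 100 across, 48 high; origin at the centre of its underside
- scanner: bystander: a hand scanner, head 90 x 62 and 45 high, grip 110 long behind it along -x; origin under its head
- amber: bystander: a small round amber bottle standing, 44 across, 85 high; origin at the centre of its underside
There are look-alikes about, which are no part of the job. Leave any yellow look-alike of the part that bears bottle_mid alone.

How it is judged:
By the outcome, as a careful person would: the job done as asked, in the order asked, and still so for the second after the job is handed in, with the robot touching nothing.
It also fails if it takes over 42 s, if anything falls off the work surface, if the arm or the gripper's body presses on something with over 40 N, if the wrist force passes 120 N, or if a joint passes its speed limit or range.

ROBOT

A 6-joint arm with a two-finger parallel gripper is mounted at the origin on the work surface. World frame = base frame: x ahead of the robot, y to its left, z up, the work surface at z = 0. Lengths are in m, angles in rad, forces in N, time in s.
With the tool pointing down it reaches from about 0.3 to 0.875 m from the base axis. Payload 6.4 kg.
Tool frame: the origin (TCP) lies at the centre of the arm's flange, where the gripper is bolted on; the fingertips stand 173 mm ahead of it and the grasp point (between the pads) lies 155 mm ahead of it; z points along the fingers, x is the direction in which the jaws open and shut, and the axes are right-handed (so a half turn about z gives the same grasp; the last joint's range is limited). The gripper opens to 85 mm and grips with 20 to 120 N. Pads are 22 mm wide; open, the fingers measure 114 mm over their backs; the gripper's body (76 mm by 85 mm) begins 54 mm behind the grasp point. The pads swing forward as they close: fully open they stand 13 mm farther back than shut.
Start: joints at [-1.521, 0.181, 1.607, -0, 1.354, -0.206], TCP at [0.146, -0.556, 0.405] pointing down, gripper open.
Joint ranges: [-2.99, 2.99], [-0.89, 2.07], [0.3, 2.58], [-1.14, 4.28], [0, 2.63], [-3.12, 3.12]. Speed limits (rad/s): [2.57, 2.57, 3.01, 3.14, 3.14, 3.14].

INTERFACE

Orientations are given as a unit quaternion [w, x, y, z].
In Python, from bench import ctrl gives the robot as it stands. The module is installed in compiled form; this text tells all that it offers.
- The arm moves only by the tool move_arm, never from a script. Its argument "moves" is a list of rows, each an object of numbers: "gripper": the opening in per cent of the stroke, from 0 (shut) to 100 (fully open); "x", "y", "z": the shift along the tool's x, y, z in cm; "roll": the turn about the tool's z in degrees. In form: [{"gripper": .., "x": .., "y": .., "z": .., "roll": ..}, ...]. A call has 1 to 5 rows; each row shifts and turns the commanded pose from where the row before left it, along the tool's axes as they then stand; what a row does not reach is not made up. A row lasts 1/8 s, in which the tool goes at most 62.5 mm and 10.7 degrees, less where a joint would pass 70% of its speed; a pose out of reach is approached as far as the arm can. A call is refused whole if a number of a shift passes 6.25 or a number of a turn 10.7, either way. A call with a gripper value outside its range is refused whole. The fingers move at their own pace and stop on an object; the grip force is fixed at half the most. Time passes only in rows, so rows that do not move let the fingers close. It gives the time, the measured TCP pose, the force and the opening at its end, in the units of the state.
- ctrl.get_obs(): the state, without advancing time (a new reading comes with each control period).
- ctrl.camera(name): name is "side" or "top"; returns a dict with "img" (384x512x3 uint8, red, green, blue), "fx", "fy", "cx", "cy" (pixels), "world_from_camera" (4x4, takes a point from camera to world coordinates). Camera axes: x right, y up, looking along -z (the intrinsics and any distortion apply to the point x, -y, -z); pixel columns grow to the right and rows downward; lengths in m; the calibration is good to about 2 mm. A picture is of the moment at which its call begins. There is no depth.
- ctrl.hand_in(): hands the job in, once; it reports no verdict.
The state is a dict: "time_s": time; "q": joint angles; "dq": joint speeds; "joint_efforts": joint torques, N m; "eef_pos": TCP position; "eef_rot": TCP orientation; "wrist_force": force on the tool from outside, world axes, zero at the start; "torque": the same for the moment, N m; "opening": opening from 0.0 (shut) to 1.0 (fully open).
Only numpy, scipy, OpenCV 4.12 (cv2) and the standard library are available. Lean on these libraries where they do the work, as an engineer would, in place of code of your own. Each camera call takes 0.05 s, during which the arm holds its last target. There are 200 camera calls.

## Working session

There is one attempt and no reset: what is moved stays moved. The work goes in short steps, Python scripts to look and compute and a tool call to move; the robot and the scene stay as the last step left them, time stands still between calls to the robot, and variables do not carry over. Pictures are saved under pics/ and viewed, about 8 in all and at most 12, crops included, and the job is handed in when it is done.

Besides the shell and the picture viewer there is one more tool, called after "Emit:" by a JSON object that holds its "api" and its "payload". move_arm: Moves the arm, as the interface text tells. Its arguments: {"type":"object","properties":{"moves":{"type":"array","items":{"type":"object","properties":{"gripper":{"type":"number"},"x":{"type":"number"},"y":{"type":"number"},"z":{"type":"number"},"roll":{"type":"number"}}}}},"required":["moves"]}

```bash
mkdir -p pics
python3 - <<'E'
from bench import ctrl
import cv2,numpy as np
o=ctrl.get_obs(); print({k:np.round(v,3).tolist() for k,v in o.items()})
for n in("side","top"):
    c=ctrl.camera(n); cv2.imwrite(f"pics/{n}0.png",cv2.resize(c["img"][:,:,::-1],(800,600),interpolation=cv2.INTER_CUBIC))
    print(n,[c[k] for k in c if k!="img" and k!="world_from_camera"],list(c.keys()),np.round(c["world_from_camera"],4).tolist())
E
```

```text
{'time_s': 0.0, 'q': [-1.521, 0.182, 1.608, -0.0, 1.354, -0.206], 'dq': [0.002, 0.001, -0.001, 0.001, -0.001, 0.001], 'joint_efforts': [0.001, -44.487, -35.134, -0.0, 0.009, 0.0], 'eef_pos': [0.145, -0.556, 0.404], 'eef_rot': [-0.001, 0.792, -0.611, -0.001], 'wrist_force': [-0.268, -0.075, -0.051], 'torque': [-0.021, 0.051, 0.005], 'opening': 1.0}
side [431.6085320806777, 431.6085320806777, 258.8289175379525, 189.04868839427755] ['img', 'fx', 'fy', 'cx', 'cy', 'world_from_camera'] [[-0.8723, 0.2788, -0.4017, -0.0464], [-0.4888, -0.52, 0.7005, 0.9682], [-0.0136, 0.8074, 0.5898, 0.8845], [0.0, 0.0, 0.0, 1.0]]
top [486.6187084339942, 486.6187084339942, 251.54265479727704, 190.9336618614782] ['img', 'fx', 'fy', 'cx', 'cy', 'world_from_camera'] [[0.0023, 0.9826, -0.1858, 0.1312], [-1.0, 0.0005, -0.01, 0.0316], [-0.0097, 0.1858, 0.9825, 1.8062], [0.0, 0.0, 0.0, 1.0]]
```

View pics/top0.png

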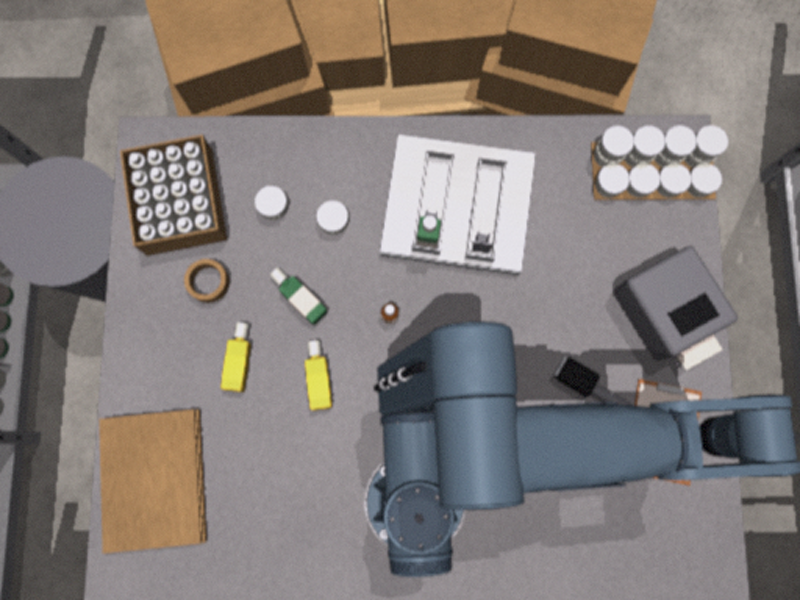

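View pics/side0.png

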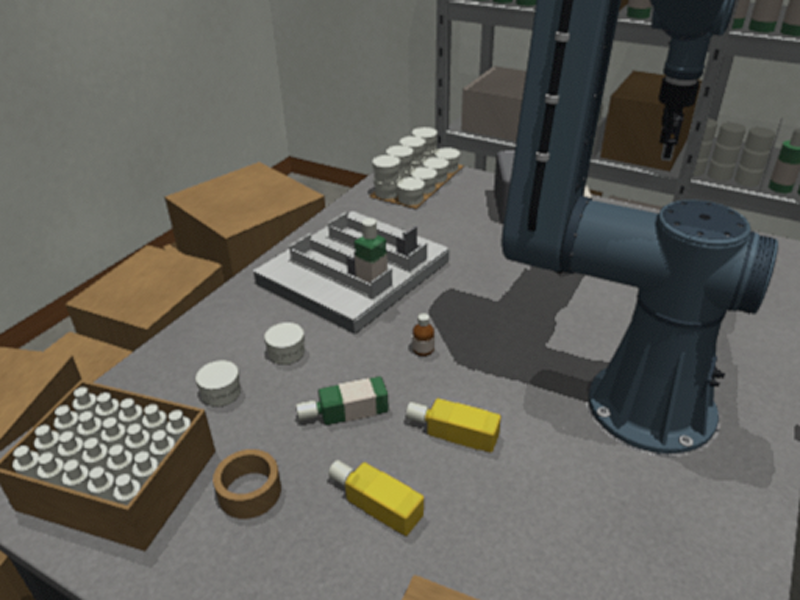

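The top view shows the green bottle lying with its cap at (275,272) and its base at (318,316). The shelf is at (460,200): the left lane (428,230) is stocked and the right lane (483,243) is empty. The jars, tape, amber bottle and yellow look-alikes are all clear of the path. The side view agrees.

Next I'll enlarge the bottle and the shelf.

Run:
```python
from bench import ctrl
import cv2,numpy as np
i=ctrl.camera("top")["img"][:,:,::-1]
a=cv2.resize(i[165:213,168:216],(384,384),interpolation=cv2.INTER_CUBIC)   # x8
b=cv2.resize(i[85:177,242:344],None,fx=4,fy=4,interpolation=cv2.INTER_CUBIC) # x4 408x368
m=np.zeros((384,792,3),np.uint8); m[:,:384]=a; m[:368,384:792]=b
cv2.imwrite("pics/c1.png",m)
```

```text
(no output)
```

View pics/c1.png

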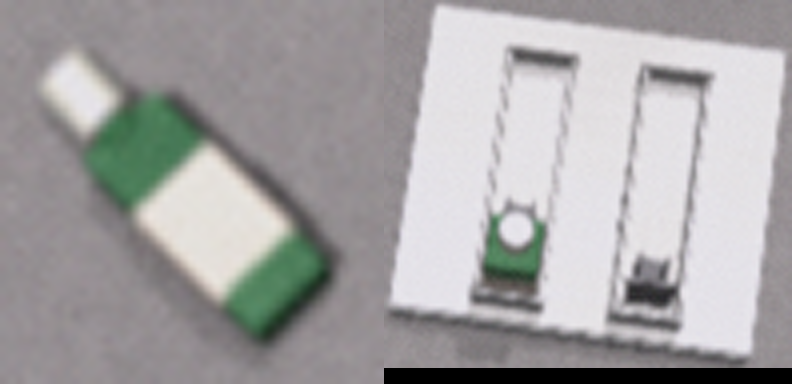

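The crop shows the cap end at (57,64) and the base centre at about (297,303). The empty lane's lip corners are (608,318) and (678,327), its back corners (643,68) and (712,76). The deck corners are (390,308), (745,355), (435,5) and (785,50).

```bash
cat > h.py <<'E'
from bench import ctrl
import cv2,numpy as np
def ray(c,u,v,z):
    T=c["world_from_camera"]; d=T[:3,:3]@np.array([(u-c["cx"])/c["fx"],-(v-c["cy"])/c["fy"],-1]); o=T[:3,3]
    return o+d*(z-o[2])/d[2]
def px(c,p):
    q=np.linalg.inv(c["world_from_camera"])@np.r_[p,1]; return c["cx"]-c["fx"]*q[0]/q[2],c["cy"]+c["fy"]*q[1]/q[2]
E
python3 - <<'E'
from h import *
c=ctrl.camera("top")
A=lambda u,v,z:ray(c,168+u/8-.44,165+v/8-.44,z).round(4)
B=lambda u,v,z:ray(c,242+(u-384)/4-.37,85+v/4-.37,z).round(4)
cap=A(57,64,.027);base=A(297,303,.047);sh=A(122,125,.047)
print("cap",cap,"base",base,"sh",sh,np.linalg.norm((cap-base)[:2]),np.linalg.norm((sh-base)[:2]))
d=cap-base;print("axis deg",np.degrees(np.arctan2(d[1],d[0])))
for n,p in dict(lipL=(608,318,.084),lipR=(678,327,.084),bkL=(643,68,.074),bkR=(712,76,.074),dFL=(390,308,.04),dFR=(745,355,.04),dBL=(435,5,.04),dBR=(785,50,.04),stockcap=(517,230,.204)).items(): print(n,B(*p))
o=ctrl.get_obs();w,x,y,z=o["eef_rot"];from scipy.spatial.transform import Rotation as R
print(R.from_quat([x,y,z,w]).as_matrix().round(3).tolist())
E
```

```text
cap [0.5377 0.3383 0.027 ] base [0.4209 0.2211 0.047 ] sh [0.5042 0.3038 0.047 ] 0.1654632285433836 0.11738049241675552
axis deg 45.09794140804455
lipL [ 0.5561 -0.1183  0.084 ]
lipR [ 0.5477 -0.1817  0.084 ]
bkL [ 0.7996 -0.1556  0.074 ]
bkR [ 0.7916 -0.22    0.074 ]
dFL [0.5766 0.0812 0.04  ]
dFR [ 0.5316 -0.2487  0.04  ]
dBL [0.8769 0.0395 0.04  ]
dBR [ 0.8306 -0.2953  0.04  ]
stockcap [ 0.6038 -0.0314  0.204 ]
[[0.253, -0.967, -0.0], [-0.967, -0.253, 0.001], [-0.001, -0.0, -1.0]]
```

Emit:
{"api": "move_arm", "payload": {"moves": [{"y": -5, "roll": -10.1, "gripper": 100}, {"y": -5, "roll": -10.1}, {"y": -5, "roll": -10.1}, {"y": -6}, {"y": -6}]}}

```text
validation failed for argument at $.mo...
```

Emit:
{"api": "move_arm", "payload": {"moves": [{"gripper": 100, "x": 0, "y": -5, "z": 0, "roll": -10.1}, {"gripper": 100, "x": 0, "y": -5, "z": 0, "roll": -10.1}, {"gripper": 100, "x": 0, "y": -5, "z": 0, "roll": -10.1}, {"gripper": 100, "x": 0, "y": -6, "z": 0, "roll": 0}, {"gripper": 100, "x": 0, "y": -6, "z": 0, "roll": 0}]}}

```text
time_s: 0.82
eef_pos: [0.3663, -0.408, 0.4045]
eef_rot: [-0.0, 0.924, -0.383, -0.0]
wrist_force: [1.2, 0.2, 0.2]
opening: 1.0
```

Emit:
{"api": "move_arm", "payload": {"moves": [{"gripper": 100, "x": -3.2, "y": -5.1, "z": 0, "roll": 0}, {"gripper": 100, "x": -3.2, "y": -5.1, "z": 0, "roll": 0}, {"gripper": 100, "x": -3.2, "y": -5.1, "z": 0, "roll": 0}, {"gripper": 100, "x": -3.2, "y": -5.1, "z": 0, "roll": 0}, {"gripper": 100, "x": -3.2, "y": -5.1, "z": 0, "roll": 0}]}}

```text
time_s: 1.45
eef_pos: [0.4326, -0.1141, 0.4048]
eef_rot: [-0.0, 0.924, -0.383, 0.0]
wrist_force: [1.6, 0.8, -0.9]
opening: 0.998
```

Emit:
{"api": "move_arm", "payload": {"moves": [{"gripper": 100, "x": -3.2, "y": -5.1, "z": 0, "roll": 0}, {"gripper": 100, "x": -3.2, "y": -5.1, "z": 0, "roll": 0}, {"gripper": 100, "x": -3.2, "y": -5.1, "z": 0, "roll": 0}, {"gripper": 100, "x": -3.2, "y": -5.1, "z": 0, "roll": 0}, {"gripper": 100, "x": 0, "y": 0, "z": 0, "roll": 0}]}}

```text
time_s: 2.08
eef_pos: [0.4864, 0.1225, 0.4045]
eef_rot: [-0.0, 0.925, -0.38, -0.0]
wrist_force: [-0.2, 0.0, -0.4]
opening: 1.001
```

Emit:
{"api": "move_arm", "payload": {"moves": [{"gripper": 100, "x": -2.9, "y": -4.6, "z": 0, "roll": 0}, {"gripper": 100, "x": -2.9, "y": -4.6, "z": 0, "roll": 0}, {"gripper": 100, "x": -2.9, "y": -4.6, "z": 0, "roll": 0}, {"gripper": 100, "x": -2.9, "y": -4.6, "z": 0, "roll": 0}, {"gripper": 100, "x": 0, "y": 0, "z": 4, "roll": 0}]}}

```text
time_s: 2.7
eef_pos: [0.5364, 0.3335, 0.3676]
eef_rot: [-0.003, 0.924, -0.382, 0.003]
wrist_force: [-0.2, -0.5, -0.8]
opening: 0.999
```

Emit:
{"api": "move_arm", "payload": {"moves": [{"gripper": 100, "x": 0, "y": 0, "z": 5, "roll": 0}, {"gripper": 100, "x": 0, "y": 0, "z": 5, "roll": 0}, {"gripper": 100, "x": 0, "y": 0, "z": 4, "roll": 0}, {"gripper": 100, "x": 0, "y": 0, "z": 0, "roll": 0}]}}

```text
time_s: 3.2
eef_pos: [0.5334, 0.3291, 0.2208]
eef_rot: [0.003, 0.924, -0.384, -0.003]
wrist_force: [-0.9, 0.4, 0.8]
opening: 0.999
```

Run:
```python
from h import *
print(ctrl.get_obs()["eef_pos"])
i=ctrl.camera("side")["img"][:,:,::-1]; c=ctrl.camera("side"); print(px(c,[.535,.335,.025]))
j=ctrl.camera("top"); print(px(j,[.535,.335,.025]))
a=cv2.resize(i[200:300,150:280],None,fx=4,fy=4,interpolation=cv2.INTER_CUBIC)
t=cv2.resize(j["img"][145:225,155:225,::-1],None,fx=4,fy=4,interpolation=cv2.INTER_CUBIC)
m=np.zeros((400,800,3),np.uint8);m[:,:520]=a;m[:320,520:800]=t
cv2.imwrite("pics/g1.png",m)
```

```text
[0.53335838 0.32906433 0.22076297]
(np.float64(191.0288683278514), np.float64(262.91977928646793))
(np.float64(175.63358629397987), np.float64(173.37695545931535))
```

View pics/g1.png

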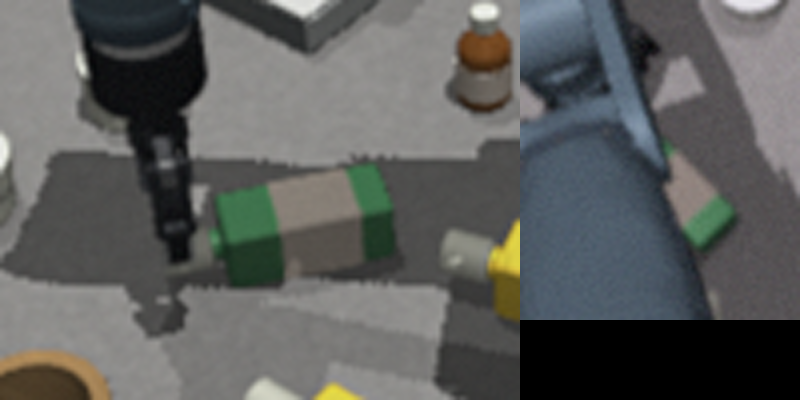

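Side crop: the jaws straddle the cap. The pad is at (178,250) and the cap end at (165,265). A small correction, then down and grip.

Emit:
{"api": "move_arm", "payload": {"moves": [{"gripper": 100, "x": -0.3, "y": -0.5, "z": 2, "roll": 0}, {"gripper": 100, "x": 0, "y": 0, "z": 1.9, "roll": 0}, {"gripper": 20, "x": 0, "y": 0, "z": 0, "roll": 0}, {"gripper": 20, "x": 0, "y": 0, "z": 0, "roll": 0}, {"gripper": 20, "x": 0, "y": 0, "z": 0, "roll": 0}]}}

```text
time_s: 3.98
eef_pos: [0.5365, 0.3366, 0.1863]
eef_rot: [-0.0, 0.924, -0.383, 0.0]
wrist_force: [-0.3, -0.1, 0.5]
opening: 0.377
```

Emit:
{"api": "move_arm", "payload": {"moves": [{"gripper": 20, "x": 0, "y": 0, "z": 0, "roll": 0}, {"gripper": 20, "x": 0, "y": 0, "z": 0, "roll": 0}]}}

```text
time_s: 4.22
eef_pos: [0.5366, 0.3367, 0.1865]
eef_rot: [-0.001, 0.924, -0.383, 0.001]
wrist_force: [0.1, 0.8, 3.4]
opening: 0.323
```

Emit:
{"api": "move_arm", "payload": {"moves": [{"gripper": 20, "x": 0, "y": 0.1, "z": -2, "roll": 0}, {"gripper": 20, "x": 0, "y": 0.3, "z": -2, "roll": 0}, {"gripper": 20, "x": 0, "y": 0.5, "z": -2, "roll": 0}, {"gripper": 20, "x": 0, "y": 0.7, "z": -2, "roll": 0}, {"gripper": 20, "x": 0, "y": 0, "z": 0, "roll": 0}]}}

```text
time_s: 4.85
eef_pos: [0.5254, 0.3253, 0.2688]
eef_rot: [-0.002, 0.924, -0.383, 0.002]
wrist_force: [0.2, -0.0, -3.1]
opening: 0.324
```

Run:
```python
from h import *
o=ctrl.get_obs();print(o["eef_pos"],o["wrist_force"],o["torque"],o["opening"])
i=ctrl.camera("side")["img"][:,:,::-1]
cv2.imwrite("pics/l1.png",cv2.resize(i[160:300,140:280],None,fx=4,fy=4,interpolation=cv2.INTER_CUBIC))
```

```text
[0.52544335 0.32534565 0.26877837] [ 1.52044388e-01 -2.79756538e-03 -3.09923723e+00] [ 0.14852827 -0.17300686  0.03237082] 0.3241232839264713
```

View pics/l1.png

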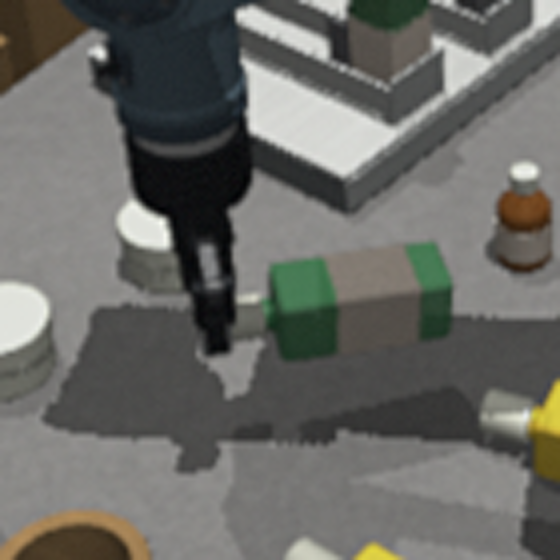

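The side crop shows the bottle lifted level, with the cap held at (240,315) and the base at (445,290). The grip friction holds it rigid, and it weighs about 3.1 N. I'll set it back down and regrip just the cap's end with the fingertip corners so that it can pivot.

Emit:
{"api": "move_arm", "payload": {"moves": [{"gripper": 20, "x": 0, "y": -0.7, "z": 2.5, "roll": 0}, {"gripper": 20, "x": 0, "y": -0.5, "z": 2.5, "roll": 0}, {"gripper": 20, "x": 0, "y": -0.3, "z": 2, "roll": 0}, {"gripper": 20, "x": 0, "y": -0.1, "z": 0.9, "roll": 0}, {"gripper": 20, "x": 0, "y": 0, "z": 0.1, "roll": 0}]}}

```text
time_s: 5.52
eef_pos: [0.5359, 0.3365, 0.1856]
eef_rot: [0.001, 0.924, -0.383, -0.001]
wrist_force: [-3.8, -0.5, 4.2]
opening: 0.323
```

Emit:
{"api": "move_arm", "payload": {"moves": [{"gripper": 60, "x": 0, "y": 0, "z": 0, "roll": 0}, {"gripper": 60, "x": 0, "y": 0, "z": 0, "roll": 0}, {"gripper": 60, "x": 0, "y": -0.8, "z": -0.4, "roll": 0}, {"gripper": 60, "x": 0, "y": 0, "z": 0, "roll": 0}]}}

```text
time_s: 6.02
eef_pos: [0.5428, 0.3427, 0.1908]
eef_rot: [-0.001, 0.924, -0.383, 0.001]
wrist_force: [0.4, -0.0, -0.4]
opening: 0.595
```

Emit:
{"api": "move_arm", "payload": {"moves": [{"gripper": 20, "x": 0, "y": 0, "z": 0, "roll": 0}, {"gripper": 20, "x": 0, "y": 0, "z": 0, "roll": 0}, {"gripper": 20, "x": 0, "y": 0, "z": 0, "roll": 0}, {"gripper": 20, "x": 0, "y": 0, "z": 0, "roll": 0}]}}

```text
time_s: 6.52
eef_pos: [0.5419, 0.3422, 0.1899]
eef_rot: [-0.0, 0.924, -0.383, 0.0]
wrist_force: [0.4, 0.3, 3.5]
opening: 0.301
```

Emit:
{"api": "move_arm", "payload": {"moves": [{"gripper": 20, "x": 0, "y": 0.1, "z": -2, "roll": 0}, {"gripper": 20, "x": 0, "y": 0.3, "z": -2, "roll": 0}, {"gripper": 20, "x": 0, "y": 0.5, "z": -2, "roll": 0}, {"gripper": 20, "x": 0, "y": 0.7, "z": -2, "roll": 0}, {"gripper": 20, "x": 0, "y": 0, "z": 0, "roll": 0}]}}

```text
time_s: 7.15
eef_pos: [0.5311, 0.3309, 0.2728]
eef_rot: [-0.002, 0.924, -0.383, 0.002]
wrist_force: [-0.4, 1.1, -2.2]
opening: 0.296
```

Run:
```python
from h import *
o=ctrl.get_obs();print(o["eef_pos"],o["wrist_force"],o["torque"],o["opening"])
i=ctrl.camera("side")["img"][:,:,::-1]
cv2.imwrite("pics/l2.png",cv2.resize(i[160:300,140:280],None,fx=4,fy=4,interpolation=cv2.INTER_CUBIC))
```

```text
[0.53106313 0.33087262 0.27275473] [-0.44691957  1.10497679 -2.23884842] [ 0.11335683 -0.15770057 -0.0621796 ] 0.2963692286635654
```

View pics/l2.png

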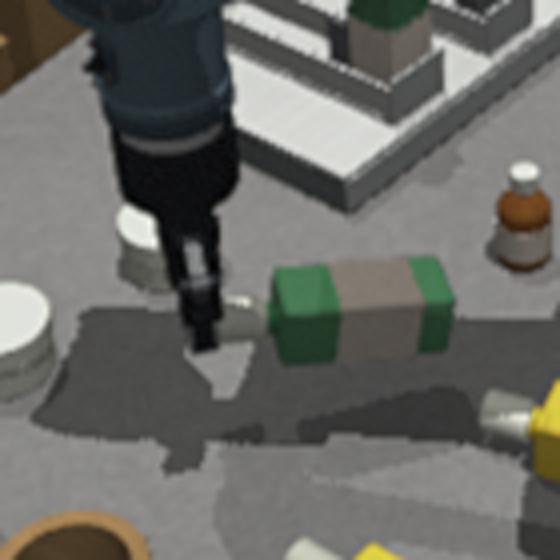

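The bottle has drooped only slightly, with the base near (440,305), so it is near the slip limit. Brisk upward starts should let it pivot further.

Emit:
{"api": "move_arm", "payload": {"moves": [{"gripper": 20, "x": 0, "y": 0, "z": -6, "roll": 0}, {"gripper": 20, "x": 0, "y": 0, "z": 0, "roll": 0}, {"gripper": 20, "x": 0, "y": 0, "z": 0, "roll": 0}]}}

```text
time_s: 7.58
eef_pos: [0.5303, 0.3308, 0.3288]
eef_rot: [0.0, 0.924, -0.383, -0.0]
wrist_force: [-0.5, -0.2, -2.7]
opening: 0.301
```

Run:
```python
from h import *
o=ctrl.get_obs();print(o["eef_pos"],o["wrist_force"],o["torque"],o["opening"])
i=ctrl.camera("side")["img"][:,:,::-1]
cv2.imwrite("pics/l3.png",cv2.resize(i[120:300,140:280],None,fx=3,fy=3,interpolation=cv2.INTER_CUBIC))
```

```text
[0.53028627 0.33079467 0.32877899] [-0.45621037 -0.22618673 -2.71190973] [ 0.17357953 -0.18539787 -0.05946198] 0.3010718931552923
```

```bash
cat >> h.py <<'E'
def tilt():
    """drop angle (deg) of the bottle, axis assumed in plane y=x-.2"""
    c=ctrl.camera("side");T=c["world_from_camera"];hsv=cv2.cvtColor(c["img"],cv2.COLOR_RGB2HSV)
    m=cv2.inRange(hsv,(50,90,20),(90,255,255));m[:140]=0;m[:,300:]=0
    m[:,:130]=0;m[:200,215:]=0
    n,l,s,ct=cv2.connectedComponentsWithStats(m)
    r=[];k=np.argsort(-s[1:,4])[:2]+1;n_=np.array([1,-1,0])
    for a in k:
        u,v=ct[a];d=T[:3,:3]@np.array([(u-c["cx"])/c["fx"],-(v-c["cy"])/c["fy"],-1]);o=T[:3,3]
        r.append((s[a,4],o+d*(.2-n_@o)/(n_@d)))
    r.sort(key=lambda t:-t[1][0]-t[1][1]); d=r[0][1]-r[1][1]
    ob=ctrl.get_obs()
    print("tilt",np.degrees(np.arctan2(d[2],(d[0]+d[1])*.707)).round(1),[(int(a),p.round(3).tolist()) for a,p in r],"z",ob["eef_pos"][2].round(4),"T",ob["torque"].round(3),"F",ob["wrist_force"].round(2))
E
python3 -c "
from h import *
tilt()"
```

```text
tilt 23.2 [(318, [0.483, 0.283, 0.138]), (114, [0.424, 0.224, 0.102])] z 0.3274 T [ 0.101 -0.189 -0.008] F [-0.11 -0.67 -2.44]
```

Emit:
{"api": "move_arm", "payload": {"moves": [{"gripper": 20, "x": 0, "y": 0, "z": 6, "roll": 0}, {"gripper": 20, "x": 0, "y": 0, "z": -6.2, "roll": 0}, {"gripper": 20, "x": 0, "y": 0, "z": -3, "roll": 0}, {"gripper": 20, "x": 0, "y": 0, "z": 0, "roll": 0}, {"gripper": 20, "x": 0, "y": 0, "z": 0, "roll": 0}]}}

```text
time_s: 8.3
eef_pos: [0.5299, 0.3306, 0.3596]
eef_rot: [0.001, 0.924, -0.383, -0.001]
wrist_force: [-0.4, -0.3, -3.6]
opening: 0.293
```

```bash
python3 -c "
from h import *
tilt()"
```

```text
tilt 24.8 [(343, [0.488, 0.288, 0.159]), (61, [0.43, 0.23, 0.121])] z 0.3593 T [ 0.107 -0.129 -0.006] F [ 0.11  0.44 -2.8 ]
```

Run:
```python
from h import *
i=ctrl.camera("side")["img"][:,:,::-1]
cv2.imwrite("pics/l4.png",cv2.resize(i[120:300,140:280],None,fx=3,fy=3,interpolation=cv2.INTER_CUBIC))
```

```text
(no output)
```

View pics/l4.png

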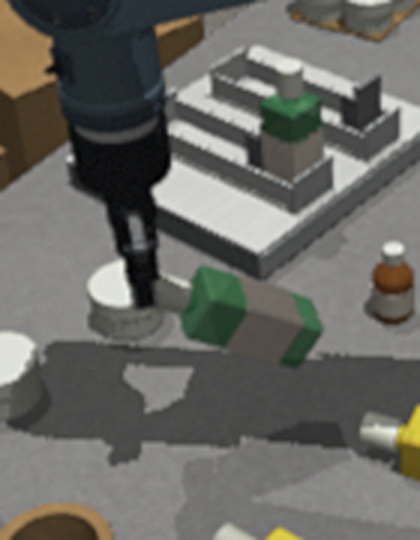

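The bottle now hangs drooped about 27° (cap at (170,293), base at (300,340)), so the pivoting works. I'll repeat it.

Emit:
{"api": "move_arm", "payload": {"moves": [{"gripper": 20, "x": 0, "y": 0, "z": 6.2, "roll": 0}, {"gripper": 20, "x": 0, "y": 0, "z": -6.2, "roll": 0}, {"gripper": 20, "x": 0, "y": 0, "z": 6.2, "roll": 0}, {"gripper": 20, "x": 0, "y": 0, "z": -6.2, "roll": 0}, {"gripper": 20, "x": 0, "y": 0, "z": -3, "roll": 0}]}}

```text
time_s: 9.02
eef_pos: [0.5309, 0.331, 0.39]
eef_rot: [0.001, 0.924, -0.383, -0.001]
wrist_force: [0.5, 0.4, -1.4]
opening: 0.302
```

```bash
python3 -c "
from h import *
tilt()"
```

```text
tilt 50.6 [(360, [0.503, 0.303, 0.179]), (71, [0.46, 0.26, 0.105])] z 0.3958 T [ 0.13  -0.108 -0.014] F [1.69 1.64 1.96]
```

Emit:
{"api": "move_arm", "payload": {"moves": [{"gripper": 20, "x": 0, "y": 0, "z": 6.2, "roll": 0}, {"gripper": 20, "x": 0, "y": 0, "z": -6.2, "roll": 0}, {"gripper": 20, "x": 0, "y": 0, "z": 6.2, "roll": 0}, {"gripper": 20, "x": 0, "y": 0, "z": -6.2, "roll": 0}, {"gripper": 20, "x": 0, "y": 0, "z": 0, "roll": 0}]}}

```text
time_s: 9.7
eef_pos: [0.5315, 0.3313, 0.3932]
eef_rot: [-0.001, 0.924, -0.383, 0.001]
wrist_force: [1.7, 0.6, -1.2]
opening: 0.301
```

```bash
python3 -c "
from h import *
tilt()"
```

```text
tilt 50.2 [(361, [0.504, 0.304, 0.183]), (70, [0.461, 0.261, 0.109])] z 0.3922 T [ 0.13  -0.071 -0.026] F [-0.32  0.41 -2.49]
```

Emit:
{"api": "move_arm", "payload": {"moves": [{"gripper": 20, "x": 0, "y": -4.4, "z": 4.4, "roll": 0}, {"gripper": 20, "x": 0, "y": 4.4, "z": -4.4, "roll": 0}, {"gripper": 20, "x": 0, "y": 2, "z": -2, "roll": 0}, {"gripper": 20, "x": 0, "y": 0.8, "z": -0.8, "roll": 0}, {"gripper": 20, "x": 0, "y": 0, "z": 0, "roll": 0}]}}

```text
time_s: 10.38
eef_pos: [0.5103, 0.3109, 0.4211]
eef_rot: [-0.001, 0.924, -0.383, 0.001]
wrist_force: [0.2, 0.5, -2.2]
opening: 0.301
```

```bash
python3 -c "
from h import *
tilt()"
```

```text
tilt 51.6 [(346, [0.485, 0.285, 0.207]), (61, [0.443, 0.243, 0.131])] z 0.4209 T [ 0.089 -0.099  0.02 ] F [-0.14 -0.7  -2.66]
```

Emit:
{"api": "move_arm", "payload": {"moves": [{"gripper": 20, "x": 0, "y": -5, "z": 3.7, "roll": 0}, {"gripper": 20, "x": 0, "y": 5, "z": -3.7, "roll": 0}, {"gripper": 20, "x": 0, "y": -5, "z": 3.7, "roll": 0}, {"gripper": 20, "x": 0, "y": 5, "z": -3.7, "roll": 0}, {"gripper": 20, "x": 0, "y": 2, "z": 0, "roll": 0}]}}

```text
time_s: 11.05
eef_pos: [0.4972, 0.297, 0.4137]
eef_rot: [0.004, 0.924, -0.383, -0.004]
wrist_force: [0.9, 0.5, -0.6]
opening: 0.302
```

```bash
python3 -c "
from h import *
tilt()"
```

```text
tilt 56.2 [(325, [0.474, 0.274, 0.193]), (54, [0.435, 0.235, 0.111])] z 0.4165 T [ 0.029  0.009 -0.02 ] F [ 1.52  0.4  -1.57]
```

The tilt is about 56° by the image code. I'll finish the turn against the bench, with the base edge resting lightly and the cap moved in an arc over it. First I'll lower it to contact.

Emit:
{"api": "move_arm", "payload": {"moves": [{"gripper": 20, "x": 0, "y": -2, "z": 4, "roll": 0}, {"gripper": 20, "x": 0, "y": -2, "z": 4, "roll": 0}, {"gripper": 20, "x": 0, "y": 0, "z": 1, "roll": 0}, {"gripper": 20, "x": 0, "y": 0, "z": 0, "roll": 0}]}}

```text
time_s: 11.6
eef_pos: [0.5244, 0.3252, 0.33]
eef_rot: [0.0, 0.924, -0.383, -0.0]
wrist_force: [-0.1, -0.7, -1.8]
opening: 0.3
```

Run:
```python
from h import *
tilt()
i=ctrl.camera("side")["img"][:,:,::-1]
cv2.imwrite("pics/l5.png",cv2.resize(i[130:290,140:280],None,fx=3,fy=3,interpolation=cv2.INTER_CUBIC))
```

```text
tilt 57.9 [(337, [0.503, 0.303, 0.112]), (82, [0.465, 0.265, 0.027])] z 0.3312 T [ 0.074 -0.08   0.037] F [ 0.39  0.89 -2.79]
```

View pics/l5.png

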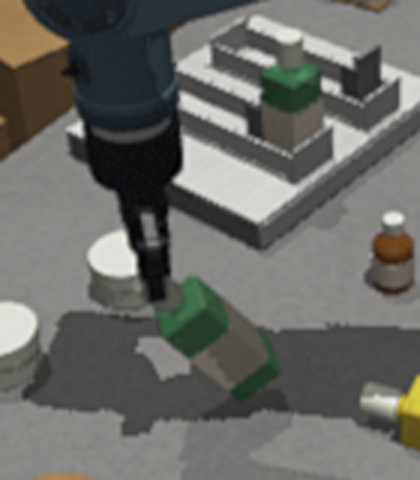

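The bottle leans at about 60°, with its base corner at (235,398) near the bench. I'll lower it to contact.

Emit:
{"api": "move_arm", "payload": {"moves": [{"gripper": 20, "x": 0, "y": 0, "z": 1, "roll": 0}, {"gripper": 20, "x": 0, "y": 0, "z": 0.3, "roll": 0}, {"gripper": 20, "x": 0, "y": 0, "z": 0, "roll": 0}]}}

```text
time_s: 12.08
eef_pos: [0.5247, 0.3251, 0.3165]
eef_rot: [0.0, 0.924, -0.383, -0.0]
wrist_force: [-0.5, -1.2, -2.6]
opening: 0.3
```

Emit:
{"api": "move_arm", "payload": {"moves": [{"gripper": 20, "x": 0, "y": 0, "z": 0.4, "roll": 0}, {"gripper": 20, "x": 0, "y": 0, "z": 0, "roll": 0}]}}

```text
time_s: 12.32
eef_pos: [0.5248, 0.3252, 0.3123]
eef_rot: [0.0, 0.924, -0.383, -0.0]
wrist_force: [-0.0, 0.2, -2.3]
opening: 0.299
```

Emit:
{"api": "move_arm", "payload": {"moves": [{"gripper": 20, "x": 0, "y": 0, "z": 0.4, "roll": 0}, {"gripper": 20, "x": 0, "y": 0, "z": 0, "roll": 0}]}}

```text
time_s: 12.58
eef_pos: [0.5249, 0.3252, 0.3084]
eef_rot: [0.0, 0.924, -0.383, -0.0]
wrist_force: [0.6, -0.2, -1.1]
opening: 0.299
```

Emit:
{"api": "move_arm", "payload": {"moves": [{"gripper": 20, "x": 0, "y": 0, "z": 0.3, "roll": 0}, {"gripper": 20, "x": 0, "y": 0, "z": 0, "roll": 0}]}}

```text
time_s: 12.82
eef_pos: [0.5255, 0.3257, 0.3071]
eef_rot: [-0.001, 0.924, -0.383, 0.001]
wrist_force: [0.5, 2.6, 4.2]
opening: 0.3
```

Emit:
{"api": "move_arm", "payload": {"moves": [{"gripper": 20, "x": 0, "y": 1, "z": -0.35, "roll": 0}, {"gripper": 20, "x": 0, "y": 1, "z": -0.32, "roll": 0}, {"gripper": 20, "x": 0, "y": 0, "z": 0, "roll": 0}]}}

```text
time_s: 13.2
eef_pos: [0.5099, 0.3104, 0.3119]
eef_rot: [0.001, 0.924, -0.383, -0.001]
wrist_force: [0.9, -0.7, -2.2]
opening: 0.297
```

```bash
python3 -c "
from h import *
tilt()"
```

```text
tilt 58.2 [(318, [0.487, 0.287, 0.094]), (83, [0.45, 0.25, 0.008])] z 0.312 T [ 0.047 -0.092  0.041] F [-0.59  0.52 -3.1 ]
```

Emit:
{"api": "move_arm", "payload": {"moves": [{"gripper": 20, "x": 0, "y": 0, "z": 0.9, "roll": 0}, {"gripper": 20, "x": 0, "y": 1, "z": 0, "roll": 0}, {"gripper": 20, "x": 0, "y": 0.5, "z": 0, "roll": 0}]}}

```text
time_s: 13.62
eef_pos: [0.5038, 0.3034, 0.3103]
eef_rot: [-0.008, 0.924, -0.383, 0.006]
wrist_force: [5.2, 12.7, 23.2]
opening: 0.302
```

```bash
python3 -c "
from h import *
tilt()"
```

```text
tilt 61.2 [(316, [0.485, 0.285, 0.092]), (76, [0.45, 0.25, 0.002])] z 0.3104 T [ 2.484 -0.679 -0.159] F [ 4.46 10.78 20.86]
```

The base now grips the bench and the bottle is turning. I'll continue along the arc.

Emit:
{"api": "move_arm", "payload": {"moves": [{"gripper": 20, "x": 0, "y": 1, "z": -0.35, "roll": 0}, {"gripper": 20, "x": 0, "y": 1, "z": -0.3, "roll": 0}]}}

```text
time_s: 13.92
eef_pos: [0.4864, 0.2867, 0.3109]
eef_rot: [-0.001, 0.924, -0.383, 0.001]
wrist_force: [3.5, 4.7, 8.1]
opening: 0.3
```

```bash
python3 -c "
from h import *
tilt()"
```

```text
tilt 62.0 [(306, [0.467, 0.267, 0.092]), (66, [0.433, 0.233, 0.0])] z 0.3108 T [ 0.051 -0.068  0.006] F [ 0.02 -0.49 -1.22]
```

Emit:
{"api": "move_arm", "payload": {"moves": [{"gripper": 20, "x": 0, "y": 1, "z": -0.25, "roll": 0}]}}

```text
time_s: 14.1
eef_pos: [0.4788, 0.279, 0.3122]
eef_rot: [-0.0, 0.924, -0.383, 0.0]
wrist_force: [-0.2, -0.5, -2.3]
opening: 0.299
```

```bash
python3 -c "
from h import *
tilt()"
```

```text
tilt 59.4 [(310, [0.458, 0.258, 0.093]), (70, [0.422, 0.222, 0.006])] z 0.3115 T [0.052 0.015 0.04 ] F [-0.37 -1.03 -2.44]
```

Emit:
{"api": "move_arm", "payload": {"moves": [{"gripper": 20, "x": 0, "y": -3, "z": -1, "roll": 0}, {"gripper": 20, "x": 0, "y": -3, "z": 0, "roll": 0}, {"gripper": 20, "x": 0, "y": 0, "z": 1.2, "roll": 0}, {"gripper": 20, "x": 0, "y": 0.3, "z": 0.8, "roll": 0}, {"gripper": 20, "x": 0, "y": 1, "z": 0, "roll": 0}]}}

```text
time_s: 14.78
eef_pos: [0.5162, 0.3159, 0.311]
eef_rot: [-0.01, 0.924, -0.383, 0.006]
wrist_force: [5.4, 16.9, 38.2]
opening: 0.298
```

Emit:
{"api": "move_arm", "payload": {"moves": [{"gripper": 20, "x": 0, "y": 1, "z": -0.15, "roll": 0}]}}

```text
time_s: 14.9
eef_pos: [0.5095, 0.309, 0.314]
eef_rot: [-0.011, 0.923, -0.383, 0.008]
wrist_force: [6.3, 16.4, 37.9]
opening: 0.301
```

```bash
python3 -c "
from h import *
tilt()"
```

```text
tilt 66.4 [(313, [0.495, 0.295, 0.094]), (70, [0.466, 0.266, -0.001])] z 0.3142 T [ 3.556 -1.185 -0.111] F [ 5.52 15.9  34.71]
```

Emit:
{"api": "move_arm", "payload": {"moves": [{"gripper": 20, "x": 0, "y": 1, "z": -0.3, "roll": 0}]}}

```text
time_s: 15.08
eef_pos: [0.5013, 0.3008, 0.3147]
eef_rot: [-0.008, 0.924, -0.383, 0.006]
wrist_force: [4.0, 12.0, 27.9]
opening: 0.296
```

Emit:
{"api": "move_arm", "payload": {"moves": [{"gripper": 20, "x": 0, "y": 1, "z": -0.25, "roll": 0}]}}

```text
time_s: 15.2
eef_pos: [0.493, 0.2926, 0.3149]
eef_rot: [-0.005, 0.924, -0.383, 0.005]
wrist_force: [4.0, 5.5, 21.2]
opening: 0.303
```

```bash
python3 -c "
from h import *
tilt()"
```

```text
tilt 67.7 [(308, [0.48, 0.28, 0.093]), (70, [0.451, 0.251, -0.006])] z 0.3147 T [ 1.002 -0.941  0.114] F [ 4.43  4.89 19.57]
```

Emit:
{"api": "move_arm", "payload": {"moves": [{"gripper": 20, "x": 0, "y": 0.3, "z": 0.5, "roll": 0}, {"gripper": 20, "x": 0, "y": 1, "z": -0.1, "roll": 0}, {"gripper": 20, "x": 0, "y": 1, "z": -0.15, "roll": 0}]}}

```text
time_s: 15.62
eef_pos: [0.4796, 0.2782, 0.3175]
eef_rot: [-0.011, 0.923, -0.383, 0.009]
wrist_force: [5.0, 14.2, 41.3]
opening: 0.3
```

```bash
python3 -c "
from h import *
tilt()"
```

```text
tilt 72.4 [(300, [0.471, 0.271, 0.095]), (67, [0.448, 0.248, -0.007])] z 0.3171 T [ 0.866 -2.428  0.094] F [ 8.74  5.56 37.09]
```

Emit:
{"api": "move_arm", "payload": {"moves": [{"gripper": 20, "x": 0, "y": 1, "z": -0.15, "roll": 0}, {"gripper": 20, "x": 0, "y": 1, "z": -0.1, "roll": 0}]}}

```text
time_s: 15.92
eef_pos: [0.4654, 0.2618, 0.3176]
eef_rot: [-0.007, 0.924, -0.383, 0.009]
wrist_force: [9.9, 3.7, 28.3]
opening: 0.301
```

```bash
python3 -c "
from h import *
tilt()"
```

```text
tilt 76.4 [(260, [0.461, 0.261, 0.099]), (60, [0.444, 0.244, -0.001])] z 0.3174 T [ 0.301 -2.429  0.053] F [ 8.99  1.6  29.93]
```

Emit:
{"api": "move_arm", "payload": {"moves": [{"gripper": 20, "x": 0, "y": 1, "z": 0.1, "roll": 0}, {"gripper": 20, "x": 0, "y": 1, "z": 0.05, "roll": 0}]}}

```text
time_s: 16.23
eef_pos: [0.4501, 0.2476, 0.3156]
eef_rot: [-0.006, 0.924, -0.383, 0.007]
wrist_force: [-0.2, 2.4, 39.4]
opening: 0.298
```

Run:
```python
from h import *
tilt()
i=ctrl.camera("side")["img"][:,:,::-1]
cv2.imwrite("pics/l6.png",cv2.resize(i[150:290,160:280],None,fx=4,fy=4,interpolation=cv2.INTER_CUBIC))
```

```text
tilt 81.3 [(276, [0.451, 0.251, 0.095]), (62, [0.44, 0.24, -0.01])] z 0.3155 T [ 0.564 -0.747  0.015] F [ 0.24  2.33 38.31]
```

View pics/l6.png

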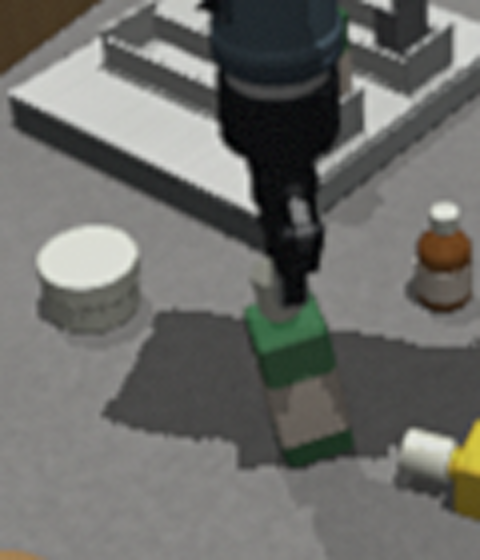

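Run:
```python
from h import *
c=ctrl.camera("side")
for p in ([.44,.24],[.455,.255]):
  a=np.array(px(c,p+[0.]));b=np.array(px(c,p+[.118]));print((a-[160,150])*4,(b-[160,150])*4)
```

```text
[316.03444631 437.45120447] [308.87046622 312.26597916]
[286.91620538 443.5914064 ] [277.96682377 318.29022976]
```

The bottle stands at about 82° (shoulder at (285,325), base at (318,455)). I'll move about 2 cm more.

Emit:
{"api": "move_arm", "payload": {"moves": [{"gripper": 20, "x": 0, "y": 1, "z": 0.1, "roll": 0}, {"gripper": 20, "x": 0, "y": 0.8, "z": 0.1, "roll": 0}]}}

```text
time_s: 16.62
eef_pos: [0.4371, 0.2348, 0.3132]
eef_rot: [-0.006, 0.924, -0.383, 0.006]
wrist_force: [0.8, 2.2, 38.7]
opening: 0.297
```

```bash
python3 -c "
from h import *
tilt()"
```

```text
tilt 85.7 [(289, [0.443, 0.243, 0.094]), (54, [0.437, 0.237, -0.008])] z 0.3131 T [ 1.562 -0.451  0.013] F [ 1.26  0.67 37.24]
```

Emit:
{"api": "move_arm", "payload": {"moves": [{"gripper": 20, "x": 0, "y": 0.9, "z": 0, "roll": 0}, {"gripper": 20, "x": 0, "y": 0, "z": -0.3, "roll": 0}, {"gripper": 20, "x": 0, "y": 0, "z": -0.2, "roll": 0}]}}

```text
time_s: 17.05
eef_pos: [0.4266, 0.2275, 0.3113]
eef_rot: [-0.001, 0.924, -0.383, -0.0]
wrist_force: [-0.7, 2.3, 2.5]
opening: 0.298
```

```bash
python3 -c "
from h import *
tilt()"
```

```text
tilt 89.8 [(285, [0.437, 0.237, 0.092]), (53, [0.437, 0.237, -0.01])] z 0.3112 T [ 1.025  0.277 -0.046] F [-0.47  3.69  9.11]
```

Emit:
{"api": "move_arm", "payload": {"moves": [{"gripper": 50, "x": 0, "y": 0, "z": 0, "roll": 0}, {"gripper": 100, "x": 0, "y": 0, "z": 0, "roll": 0}, {"gripper": 100, "x": 0, "y": 0, "z": 0, "roll": 0}, {"gripper": 100, "x": 0, "y": 0, "z": -3, "roll": 0}, {"gripper": 100, "x": 0, "y": 0, "z": -5, "roll": 0}]}}

```text
time_s: 17.73
eef_pos: [0.4265, 0.2274, 0.3896]
eef_rot: [0.002, 0.924, -0.383, -0.002]
wrist_force: [1.0, 0.1, 0.4]
opening: 0.999
```

Run:
```python
from h import *
tilt()
i=ctrl.camera("side")["img"][:,:,::-1]; t=ctrl.camera("top")["img"][:,:,::-1]
m=np.zeros((560,800,3),np.uint8)
m[:,:400]=cv2.resize(i[150:290,190:290],None,fx=4,fy=4,interpolation=cv2.INTER_CUBIC)
m[:400,400:]=cv2.resize(t[150:250,150:250],None,fx=4,fy=4,interpolation=cv2.INTER_CUBIC)
cv2.imwrite("pics/s1.png",m)
```

```text
tilt 86.8 [(287, [0.44, 0.24, 0.096]), (58, [0.436, 0.236, -0.009])] z 0.398 T [ 0.02  -0.103 -0.002] F [3.22 1.71 5.76]
```

View pics/s1.png

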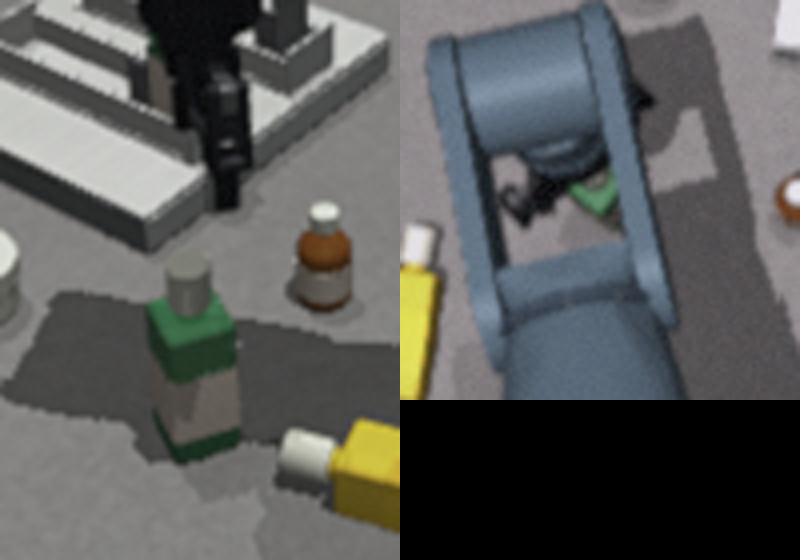

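The side crop shows the bottle standing free and upright: cap top at (188,262), base corners at (155,415), (180,460) and (240,435).

Run:
```python
from h import *
c=ctrl.camera("side")
R=lambda u,v,z:ray(c,190+u/4-.4,150+v/4-.4,z).round(4)
print("cap",R(188,262,.16))
B=[R(*p,0.) for p in((155,415),(180,460),(240,435))];print("base",B)
print("shoulder",[R(*p,.116) for p in((148,308),(166,349),(236,331))])
for a,b in((0,1),(1,2)):
    d=B[b]-B[a];print(np.linalg.norm(d),np.degrees(np.arctan2(d[1],d[0])))
# predicted projections for axis p
p=np.array([.437,.237])
```

```text
cap [0.4418 0.2368 0.16  ]
base [array([0.4797, 0.2341, 0.    ]), array([ 0.4403,  0.2633, -0.    ]), array([ 0.4155,  0.2222, -0.    ])]
shoulder [array([0.4697, 0.2466, 0.116 ]), array([0.4372, 0.2754, 0.116 ]), array([0.4056, 0.2384, 0.116 ])]
0.04904079934095689 143.45723620277144
0.048002604096027954 -121.1070468573448
```

Emit:
{"api": "move_arm", "payload": {"moves": [{"gripper": 100, "x": 0.5, "y": -1.7, "z": 0, "roll": -4}, {"gripper": 100, "x": 0, "y": 0, "z": 4, "roll": 0}, {"gripper": 100, "x": 0, "y": 0, "z": 4, "roll": 0}, {"gripper": 100, "x": 0, "y": 0, "z": 3, "roll": 0}, {"gripper": 100, "x": 0, "y": 0, "z": 0, "roll": 0}]}}

```text
time_s: 18.55
eef_pos: [0.4408, 0.2356, 0.2771]
eef_rot: [0.003, 0.937, -0.351, -0.004]
wrist_force: [-0.5, 0.0, -0.4]
opening: 1.002
```

Run:
```python
from h import *
tilt()
i=ctrl.camera("side")["img"][:,:,::-1]
cv2.imwrite("pics/s2.png",cv2.resize(i[170:280,200:280],None,fx=5,fy=5,interpolation=cv2.INTER_CUBIC))
```

```text
tilt 81.4 [(178, [0.447, 0.247, 0.095]), (63, [0.436, 0.236, -0.009])] z 0.2792 T [ 0.012 -0.012  0.025] F [-0.41  0.57  0.39]
```

View pics/s2.png

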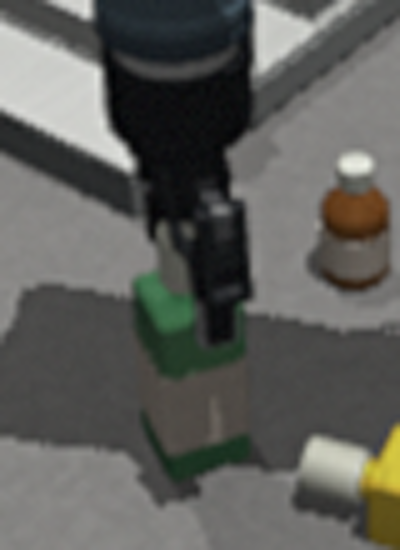

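The near finger is in front of the wide face's middle (215,330) and nothing is touching. I'll lower 1 cm and grip.

Emit:
{"api": "move_arm", "payload": {"moves": [{"gripper": 100, "x": 0, "y": 0, "z": 1, "roll": 0}, {"gripper": 40, "x": 0, "y": 0, "z": 0, "roll": 0}, {"gripper": 40, "x": 0, "y": 0, "z": 0, "roll": 0}, {"gripper": 40, "x": 0, "y": 0, "z": 0, "roll": 0}, {"gripper": 40, "x": 0, "y": 0, "z": 0, "roll": 0}]}}

```text
time_s: 19.27
eef_pos: [0.4434, 0.2364, 0.2719]
eef_rot: [-0.001, 0.937, -0.351, 0.001]
wrist_force: [0.4, 1.3, 6.2]
opening: 0.577
```

Emit:
{"api": "move_arm", "payload": {"moves": [{"gripper": 40, "x": 0, "y": 0, "z": 0, "roll": 0}, {"gripper": 40, "x": 0, "y": 0, "z": -1, "roll": 0}, {"gripper": 40, "x": 0, "y": 0, "z": -4, "roll": 0}, {"gripper": 40, "x": 0, "y": 0, "z": -5, "roll": 0}, {"gripper": 40, "x": 0, "y": 0, "z": -5, "roll": 0}]}}

```text
time_s: 19.9
eef_pos: [0.4421, 0.236, 0.422]
eef_rot: [0.001, 0.937, -0.351, -0.001]
wrist_force: [1.1, 0.9, -2.0]
opening: 0.574
```

Run:
```python
from h import *
o=ctrl.get_obs();print({k:np.round(o[k],4).tolist() for k in("eef_pos","eef_rot","wrist_force","torque","opening","q")})
tilt()
```

```text
{'eef_pos': [0.4421, 0.236, 0.422], 'eef_rot': [0.0006, 0.9365, -0.3506, -0.0008], 'wrist_force': [1.1421, 0.8716, -1.9705], 'torque': [0.0005, -0.0202, -0.0047], 'opening': 0.5741, 'q': [0.253, -0.0012, 1.7682, -0.0001, 1.3767, 0.9694]}
tilt 78.4 [(3, [0.445, 0.245, 0.214]), (58, [0.435, 0.235, 0.145])] z 0.4297 T [ 0.1   -0.251  0.087] F [3.75 1.34 5.41]
```

Emit:
{"api": "move_arm", "payload": {"moves": [{"gripper": 40, "x": 1, "y": 4, "z": 0, "roll": -8.2}, {"gripper": 40, "x": 2, "y": 4.5, "z": 0, "roll": -8.2}, {"gripper": 40, "x": 2, "y": 4.5, "z": 0, "roll": -8.2}, {"gripper": 40, "x": 2, "y": 4.5, "z": 0, "roll": -8.2}, {"gripper": 40, "x": 0, "y": 0, "z": 0, "roll": 0}]}}

```text
time_s: 20.58
eef_pos: [0.4222, 0.0501, 0.4207]
eef_rot: [0.0, 0.997, -0.074, -0.0]
wrist_force: [-0.3, 0.4, -2.1]
opening: 0.572
```

```bash
cat >> h.py <<'E'
X=np.array([.990,-.141,0]);Y=np.array([.141,.990,0]);O=np.array([.562,-.1533,.044])
from scipy.spatial.transform import Rotation as Ro
def st():
    o=ctrl.get_obs();p=o["eef_pos"];w,x,y,z=o["eef_rot"];M=Ro.from_quat([x,y,z,w]).as_matrix()
    print("t",o["time_s"].__round__(2),"pos",p.round(4),"lane xy mm",((p-O)@X*1e3).round(1),((p-O)@Y*1e3).round(1),"base above floor",((p[2]-.2719-.044)*1e3).round(1),"yaw",np.degrees(np.arctan2(M[1,0],M[0,0])).round(2),"F",o["wrist_force"].round(2),"T",o["torque"].round(2),"op",round(float(o["opening"]),3))
E
python3 -c "
from h import *
st()"
```

```text
t 20.57 pos [0.4222 0.0501 0.4207] lane xy mm -167.0 181.7 base above floor 104.8 yaw -8.47 F [-0.34  0.41 -2.06] T [ 0.02  0.02 -0.01] op 0.572
```

Emit:
{"api": "move_arm", "payload": {"moves": [{"gripper": 40, "x": 2.2, "y": 4.6, "z": 0, "roll": 0}, {"gripper": 40, "x": 2.2, "y": 4.6, "z": 0, "roll": 0}, {"gripper": 40, "x": 2.2, "y": 4.5, "z": 0, "roll": 0}, {"gripper": 40, "x": 2.2, "y": 4.5, "z": 2, "roll": 0}, {"gripper": 40, "x": 0, "y": 0, "z": 3, "roll": 0}]}}

```text
time_s: 21.2
eef_pos: [0.4844, -0.1423, 0.3709]
eef_rot: [0.001, 0.997, -0.074, 0.001]
wrist_force: [-0.4, 0.8, -2.9]
opening: 0.574
```

Emit:
{"api": "move_arm", "payload": {"moves": [{"gripper": 40, "x": 0, "y": 0, "z": 0, "roll": 0}]}}

```text
time_s: 21.32
eef_pos: [0.4824, -0.139, 0.3679]
eef_rot: [-0.002, 0.997, -0.073, -0.003]
wrist_force: [-0.3, 0.1, -2.8]
opening: 0.574
```

Run:
```python
from h import *
st()
c=ctrl.camera("side"); s=5; u0,v0=165,95; W,H=160,118
im=cv2.resize(c["img"][v0:v0+H,u0:u0+W,::-1],None,fx=s,fy=s,interpolation=cv2.INTER_CUBIC)
P=lambda p:tuple(int(q) for q in ((np.array(px(c,p))+.5-[u0,v0])*s))
L=lambda x,y,z:O+X*x+Y*y+np.array([0,0,z])
def poly(pts,col,cl=True):
    for a,b in zip(pts,pts[1:]+(pts[:1] if cl else [])): cv2.line(im,P(a),P(b),col,1)
# lane: lip top outer/inner, wall tops, floor
poly([L(0,-.0275,.04),L(0,.0275,.04)],(0,0,255),False)
poly([L(-.004,-.0315,.04),L(-.004,.0315,.04),L(-.004,.0315,.0),L(-.004,-.0315,0)],(0,0,255))
for y in(-.0315,-.0275,.0275,.0315): poly([L(0,y,.03),L(.236,y,.03)],(0,0,255),False)
poly([L(.015,-.022,.083),L(.015,.022,.083),L(.019,.022,.083),L(.019,-.022,.083)],(0,255,255))
p=ctrl.get_obs()["eef_pos"]
Bt=lambda a,b,z:p+X*a+Y*b+np.array([0,0,z-.2719])
for z in(0,.118): poly([Bt(a,b,z) for a,b in((-.025,-.025),(.025,-.025),(.025,.025),(-.025,.025))],(255,0,255))
for b in(-.025,.025): poly([Bt(-.025,b,0),Bt(-.025,b,.118)],(255,0,255),False)
poly([Bt(.025,.025,0),Bt(.025,.025,.118)],(255,0,255),False)
cv2.imwrite("pics/f1.png",im)
```

```text
t 21.32 pos [ 0.4824 -0.139   0.3679] lane xy mm -80.9 2.9 base above floor 52.0 yaw -8.32 F [-0.32  0.08 -2.77] T [0.   0.07 0.03] op 0.574
```

View pics/f1.png

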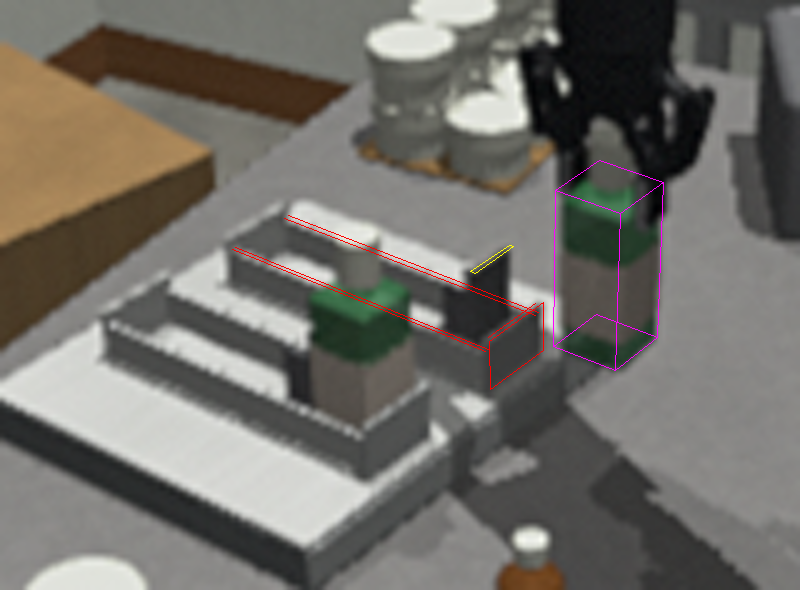

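The overlay matches the lane's lip (490,350)-(540,305), walls and pusher. The held bottle (edges at x=563 and 660) sits within the magenta model, about 2 px to the right. I'll check that offset numerically.

Run:
```python
from h import *
c=ctrl.camera("side");g=c["img"].astype(float)
p=ctrl.get_obs()["eef_pos"];R=c["world_from_camera"]
Bt=lambda a,b,z:p+X*a+Y*b+np.array([0,0,z-.2719])
for z in(.035,.06,.085):
    L=px(c,Bt(.025,.025,z));Rr=px(c,Bt(-.025,-.025,z))
    def edge(u,v):
        x=np.arange(u-6,u+6,.1);r=np.array([cv2.remap(g.astype(np.float32),np.float32([[t]]),np.float32([[v]]),cv2.INTER_LINEAR)[0,0] for t in x])
        r=cv2.GaussianBlur(r,(1,15),3);d=np.abs(np.gradient(r,axis=0)).sum(1);return x[d.argmax()]
    a,b=edge(*L),edge(*Rr);m=lambda q:px(c,Bt(0,q,z))[0]
    print("z",z,"L",a-L[0],"R",b-Rr[0],"px per mm Y",m(.001)-m(0))
```

```text
z 0.035 L 0.9000000000015689 R -0.5999999999987722 px per mm Y -0.1711427802824801
z 0.06 L 0.4000000000014552 R -0.0999999999986585 px per mm Y -0.17284610652075116
z 0.085 L 1.1000000000016144 R -0.49999999999874944 px per mm Y -0.1745836036561741
```

Emit:
{"api": "move_arm", "payload": {"moves": [{"gripper": 40, "x": 3, "y": 0.15, "z": 0, "roll": 0}, {"gripper": 40, "x": 2.5, "y": 0, "z": 0, "roll": 0}, {"gripper": 40, "x": 0.5, "y": 0, "z": 0, "roll": 0}, {"gripper": 40, "x": 0, "y": 0, "z": 0, "roll": 0}]}}

```text
time_s: 21.92
eef_pos: [0.5424, -0.1494, 0.3716]
eef_rot: [0.0, 0.997, -0.071, 0.0]
wrist_force: [-0.6, 0.7, -2.0]
opening: 0.578
```

```bash
python3 -c "
from h import *
st()"
```

```text
t 21.93 pos [ 0.5424 -0.1494  0.3716] lane xy mm -19.9 1.1 base above floor 55.7 yaw -8.19 F [-0.57  0.72 -1.95] T [-0.03 -0.05  0.05] op 0.578
```

Emit:
{"api": "move_arm", "payload": {"moves": [{"gripper": 40, "x": 0.8, "y": 0, "z": 0.2, "roll": 0}, {"gripper": 40, "x": 1, "y": 0, "z": 0.2, "roll": 0}, {"gripper": 40, "x": 1, "y": 0, "z": 0, "roll": 0}, {"gripper": 40, "x": 1, "y": 0, "z": 0, "roll": 0}, {"gripper": 40, "x": 1, "y": 0, "z": 0, "roll": 0}]}}

```text
time_s: 22.55
eef_pos: [0.5905, -0.1571, 0.3666]
eef_rot: [-0.0, 0.997, -0.072, -0.001]
wrist_force: [-3.3, -0.1, -2.7]
opening: 0.576
```

Emit:
{"api": "move_arm", "payload": {"moves": [{"gripper": 40, "x": 0.1, "y": 0, "z": 0, "roll": 0}, {"gripper": 40, "x": 0, "y": 0, "z": 0, "roll": 0}]}}

```text
time_s: 22.8
eef_pos: [0.5909, -0.1571, 0.3666]
eef_rot: [-0.0, 0.997, -0.072, -0.0]
wrist_force: [-3.0, -0.6, -2.0]
opening: 0.574
```

```bash
python3 -c "
from h import *
st()"
```

```text
t 22.8 pos [ 0.5909 -0.1571  0.3666] lane xy mm 29.2 0.3 base above floor 50.7 yaw -8.24 F [-3.04 -0.59 -1.95] T [ 0.1   0.76 -0.1 ] op 0.574
```

The pusher force of −3 N agrees with the expected 3.2 N. I'll lower in steps.

Emit:
{"api": "move_arm", "payload": {"moves": [{"gripper": 40, "x": 0, "y": -0.1, "z": 0.8, "roll": 0}, {"gripper": 40, "x": 0, "y": 0, "z": 0.8, "roll": 0}, {"gripper": 40, "x": 0, "y": 0, "z": 0.6, "roll": 0}, {"gripper": 40, "x": 0, "y": 0, "z": 0.4, "roll": 0}]}}

```text
time_s: 23.3
eef_pos: [0.5911, -0.1562, 0.3405]
eef_rot: [-0.0, 0.997, -0.072, 0.0]
wrist_force: [-1.6, -0.4, 0.9]
opening: 0.572
```

```bash
python3 -c "
from h import *
st()"
```

```text
t 23.3 pos [ 0.5911 -0.1562  0.3405] lane xy mm 29.3 1.3 base above floor 24.6 yaw -8.25 F [-1.63 -0.42  0.89] T [-0.07  0.47 -0.14] op 0.572
```

Emit:
{"api": "move_arm", "payload": {"moves": [{"gripper": 40, "x": 0, "y": 0, "z": 0.7, "roll": 0}, {"gripper": 40, "x": 0, "y": 0, "z": 0.7, "roll": 0}, {"gripper": 40, "x": 0, "y": 0, "z": 0.5, "roll": 0}, {"gripper": 40, "x": 0, "y": 0, "z": 0.2, "roll": 0}]}}

```text
time_s: 23.8
eef_pos: [0.5912, -0.1562, 0.3196]
eef_rot: [0.0, 0.997, -0.072, -0.0]
wrist_force: [-2.2, 0.2, 0.6]
opening: 0.576
```

```bash
python3 -c "
from h import *
st()"
```

```text
t 23.8 pos [ 0.5912 -0.1562  0.3196] lane xy mm 29.3 1.2 base above floor 3.7 yaw -8.25 F [-2.22  0.21  0.61] T [-0.19  0.45 -0.12] op 0.576
```

Emit:
{"api": "move_arm", "payload": {"moves": [{"gripper": 40, "x": 0, "y": 0, "z": 0.3, "roll": 0}, {"gripper": 40, "x": 0, "y": 0, "z": 0, "roll": 0}]}}

```text
time_s: 24.05
eef_pos: [0.5911, -0.1562, 0.3165]
eef_rot: [-0.0, 0.997, -0.072, 0.0]
wrist_force: [-2.1, -1.6, -2.7]
opening: 0.575
```

Emit:
{"api": "move_arm", "payload": {"moves": [{"gripper": 40, "x": 0, "y": 0, "z": 0.2, "roll": 0}, {"gripper": 40, "x": 0, "y": 0, "z": 0, "roll": 0}]}}

```text
time_s: 24.3
eef_pos: [0.5912, -0.1564, 0.3161]
eef_rot: [0.0, 0.997, -0.072, 0.0]
wrist_force: [-4.7, -0.7, 6.3]
opening: 0.575
```

It has touched the floor at the expected height (TCP z 0.316). I'll ease it back toward the lip, press lightly and release.

Emit:
{"api": "move_arm", "payload": {"moves": [{"gripper": 40, "x": -0.2, "y": 0, "z": 0, "roll": 0}, {"gripper": 40, "x": -0.2, "y": 0, "z": 0.05, "roll": 0}, {"gripper": 40, "x": 0, "y": 0, "z": 0, "roll": 0}]}}

```text
time_s: 24.68
eef_pos: [0.5887, -0.1563, 0.3162]
eef_rot: [0.001, 0.997, -0.072, 0.004]
wrist_force: [6.2, -2.7, 1.4]
opening: 0.572
```

```bash
python3 -c "
from h import *
st()"
```

```text
t 24.68 pos [ 0.5887 -0.1563  0.3162] lane xy mm 26.9 0.8 base above floor 0.3 yaw -8.28 F [ 6.17 -2.67  1.37] T [-0.59 -1.23 -0.32] op 0.572
```

Emit:
{"api": "move_arm", "payload": {"moves": [{"gripper": 40, "x": 0.15, "y": 0, "z": 0.1, "roll": 0}, {"gripper": 75, "x": 0, "y": 0, "z": 0, "roll": 0}, {"gripper": 90, "x": 0, "y": 0, "z": 0, "roll": 0}, {"gripper": 90, "x": 0, "y": 0, "z": 0, "roll": 0}]}}

```text
time_s: 25.18
eef_pos: [0.5885, -0.1555, 0.3129]
eef_rot: [-0.0, 0.997, -0.072, -0.0]
wrist_force: [0.3, 0.3, 0.3]
opening: 0.905
```

Emit:
{"api": "move_arm", "payload": {"moves": [{"gripper": 90, "x": 0, "y": 0, "z": -2, "roll": 0}, {"gripper": 90, "x": 0, "y": 0, "z": -4, "roll": 0}, {"gripper": 90, "x": 0, "y": 0, "z": -4, "roll": 0}, {"gripper": 90, "x": 0, "y": 0, "z": -4, "roll": 0}]}}

```text
time_s: 25.68
eef_pos: [0.5885, -0.1557, 0.4564]
eef_rot: [0.0, 0.997, -0.072, 0.001]
wrist_force: [0.5, 0.1, 0.4]
opening: 0.898
```

Run:
```python
from h import *
st()
c=ctrl.camera("side");hsv=cv2.cvtColor(c["img"],cv2.COLOR_RGB2HSV)
m=cv2.inRange(hsv,(50,90,20),(90,255,255));m[:100]=0;m[230:]=0
n,l,s,ct=cv2.connectedComponentsWithStats(m)
for k in range(1,n):
    if s[k,4]>30: print(s[k],ct[k].round(1))
# silhouette edges of body vs model standing at lane x=25
g=c["img"].astype(np.float32)
for nm,o in(("new",O+X*.025),):
  for z in(.06,.085,.105,.145):
    h=.025 if z<.12 else 0
    L=px(c,o+X*h+Y*h+[0,0,z]);R_=px(c,o-X*h-Y*h+[0,0,z]); print(nm,z,np.round(L,1),np.round(R_,1))
print("cap top expected",px(c,O+X*.025+[0,0,.16]), "shoulder top",px(c,O+X*.025+[0,0,.118]))
w=(hsv[...,1]<50)&(hsv[...,2]>90)
cv2.imwrite("pics/end.png",cv2.resize(c["img"][95:213,165:325,::-1],None,fx=5,fy=5,interpolation=cv2.INTER_CUBIC))
```

```text
t 25.68 pos [ 0.5885 -0.1557  0.4564] lane xy mm 26.6 1.4 base above floor 140.5 yaw -8.24 F [0.52 0.1  0.39] T [-0.   -0.01  0.02] op 0.898
[499 100  13   4  35] [506.1 101.5]
[493 117  14   6  52] [499.7 120. ]
[252 136  18  15 169] [260.7 142.5]
[227 151  20  16 206] [236.8 157.8]
new 0.06 [251.1 152.2] [271.2 150.5]
new 0.085 [250.9 145.9] [271.2 144.3]
new 0.105 [250.8 140.8] [271.3 139.2]
new 0.145 [260.9 129.6] [260.9 129.6]
cap top expected (np.float64(260.86609974478847), np.float64(125.66066765536948)) shoulder top (np.float64(260.9998706373413), np.float64(136.696540576122))
```

Run:
```python
from h import *
c=ctrl.camera("side")
for n,y,ct in(("new",0,(260.7,142.5)),("stock",.126,(236.8,157.8))):
    p=O+X*.025+Y*y; print(n,"band-shoulder px",np.array(ct)-px(c,p+[0,0,.118]),"px for 5mm up",np.array(px(c,p+[0,0,.123]))-px(c,p+[0,0,.118]))
# edges of the cap: white run around expected rows
for n,y in(("new",0),("stock",.126)):
    p=O+X*.025+Y*y
    for z in(.13,.15):
        u,v=px(c,p+[0,0,z]);print(n,z,round(u,1),c["img"][int(round(v)),int(u)-8:int(u)+9].sum(1).tolist())
    for z in (.08,.04,.02): u,v=px(c,p-X*.012-Y*0+[0,0,z]);print(n,z,c["img"][int(v),int(u)])
t=ctrl.camera("top");i=t["img"]
```

```text
new band-shoulder px [-0.29987064  5.80345942] px for 5mm up [-0.01568797 -1.29423131]
stock band-shoulder px [-0.55262998  5.5041114 ] px for 5mm up [-0.06693666 -1.33599028]
new 0.13 261.0 [401, 405, 404, 415, 310, 238, 254, 284, 292, 267, 235, 224, 234, 296, 338, 379, 404]
new 0.15 260.9 [274, 179, 143, 185, 231, 354, 457, 414, 309, 264, 258, 250, 226, 229, 260, 293, 304]
new 0.08 [36 59 41]
new 0.04 [74 70 65]
new 0.02 [62 63 63]
stock 0.13 237.2 [325, 308, 270, 240, 246, 268, 282, 301, 300, 306, 301, 286, 241, 220, 215, 208, 178]
stock 0.15 236.9 [219, 216, 207, 206, 242, 333, 428, 472, 480, 464, 371, 297, 343, 556, 633, 627, 623]
stock 0.08 [36 57 41]
stock 0.04 [99 94 87]
stock 0.02 [132 134 132]
```

The new bottle's position relative to the model matches the stocked bottle's to 0.3 px (about 1 mm), so it stands on the floor. I'm handing in.

```bash
python3 -c "
from h import *
st(); print(ctrl.hand_in())"
```

```text
t 25.82 pos [ 0.5891 -0.1559  0.4581] lane xy mm 27.2 1.3 base above floor 142.2 yaw -8.23 F [-0.61 -0.98 -1.4 ] T [-0.    0.04 -0.03] op 0.897
the job is handed in; nothing more can be done
None
```

I put the bottle away in the empty lane: it stands cap up between lip and pusher, released. I handed it in at 25.8 s, with the gripper open about 14 cm above the release height.

- **Standing it up:** I could only shift and roll the tool, so the bottle had to turn within the grip. I held it by the cap's end and let it droop with brisk upward starts. I then finished turning it with its base edge against the bench, using about 30–40 N at the wrist. My first grip was too firm to pivot, and the base slid on the bench a few times before it held.
- **Putting it away:** I regripped the body, carried it over the lip and pressed the pusher back. The −3 N I felt there agrees with its spring. I lowered it until it touched the floor at the expected height (6 N), eased it against the lip and released it.
- **Last checks:** In the side camera its green shoulder band sits as the stocked bottle's does, to 0.3 px (about 1 mm), so it is upright and on the floor. The wrist force after release was near zero.
- **Not checked:** I had used up the picture views, so the final state was checked by numbers only. I did not re-measure the jars, tape, scanner or amber bottle. The wrist force never showed a touch outside the bottle handling.

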